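# Label the pack on the shop scale

## Task

One of the three tray packs is lying on the shop scale. With the fingertips, lightly press the scale's preset key that has the same colour as that pack's sleeve, then the big green print key. Press no other key, leave the goods where they lie, and finish with the hand raised well clear of the keys.

Things in the scene. Friction and masses are not known exactly. Their poses are not given: they have to be found in the camera images.
- scale: fixed grey shop scale, 400 mm (x) by 360 mm (y). Origin: centre of its underside, on the table; x from keys to platter, y left, z up. Key panel: front (-x) 150 mm, rising at 15 degrees from 50 to 90 mm high. Keys: 10 mm proud, pressed square to it, along (sin 15, 0, -cos 15 degrees) of this frame; 50 mm between middles and rows. Printer, 122 mm high, right (-y) of the platter
- platter (a point): middle of the top of the scale's steel platter, 240 mm (x) by 340 mm (y), behind the key panel, 88 mm above the table; the pack to be labelled lies here, within 30 mm
- key_yellow_top (a point): middle of the top of the yellow preset key, square key cap, 24 mm wide and 22 mm deep, leftmost (+y) of the back row; its z axis is square to the panel, out of the key
- key_yellow (a joint): how far the yellow preset key is down: 0 up, 0.005 m fully down. Springs back; it starts to move at 1.5 N and is fully down at 5 N, then stops hard
- key_red_top (a point): middle of the top of the red preset key, square key cap, 24 mm wide and 22 mm deep, second of the back row; its z axis is square to the panel, out of the key
- key_red (a joint): how far the red preset key is down: 0 up, 0.005 m fully down. Springs back; it starts to move at 1.5 N and is fully down at 5 N, then stops hard
- key_blue_top (a point): middle of the top of the blue preset key, square key cap, 24 mm wide and 22 mm deep, third of the back row; its z axis is square to the panel, out of the key
- key_blue (a joint): how far the blue preset key is down: 0 up, 0.005 m fully down. Springs back; it starts to move at 1.5 N and is fully down at 5 N, then stops hard
- key_white_top (a point): middle of the top of the white preset key, square key cap, 24 mm wide and 22 mm deep, fourth of the back row (no pack has its colour); its z axis is square to the panel, out of the key
- key_white (a joint): how far the white preset key is down: 0 up, 0.005 m fully down. Springs back; it starts to move at 1.5 N and is fully down at 5 N, then stops hard
- key_zero (a joint): how far the grey zero key (square key cap, 24 mm wide and 22 mm deep, leftmost of the front row, 50 mm in front of the preset key of that column) is down: 0 up, 0.005 m fully down. Springs back; it starts to move at 1.5 N and is fully down at 5 N, then stops hard
- key_tare (a joint): how far the grey tare key (square key cap, 24 mm wide and 22 mm deep, second of the front row, 50 mm in front of the preset key of that column) is down: 0 up, 0.005 m fully down. Springs back; it starts to move at 1.5 N and is fully down at 5 N, then stops hard
- key_clear (a joint): how far the grey clear key (square key cap, 24 mm wide and 22 mm deep, third of the front row, 50 mm in front of the preset key of that column) is down: 0 up, 0.005 m fully down. Springs back; it starts to move at 1.5 N and is fully down at 5 N, then stops hard
- key_print_top (a point): middle of the top of the green print key, 36 mm wide and 56 mm deep, alone to the right (-y) of the others, its middle halfway between the rows; its z axis is square to the panel, out of the key
- key_print (a joint): how far the green print key is down: 0 up, 0.005 m fully down. Springs back; it starts to move at 1.5 N and is fully down at 5 N, then stops hard
- pack_yellow: loose black food tray 144 mm (x) by 204 mm (y) by 48 mm high, 0.3 to 0.6 kg, with a broad yellow sleeve round its middle; origin at the centre of its underside. One of the three packs lies on the platter, the other two on the riser
- pack_red: loose black food tray 144 mm (x) by 204 mm (y) by 48 mm high, 0.3 to 0.6 kg, with a broad red sleeve round its middle; origin at the centre of its underside. One of the three packs lies on the platter, the other two on the riser
- pack_blue: loose black food tray 144 mm (x) by 204 mm (y) by 48 mm high, 0.3 to 0.6 kg, with a broad blue sleeve round its middle; origin at the centre of its underside. One of the three packs lies on the platter, the other two on the riser
- riser: fixed steel riser at the left, 340 mm (x) by 270 mm (y), 88 mm high; origin at the centre of its underside
- salami: loose salami stick, 50 mm thick, 200 mm long along its x, lying along the front edge of the scale, clear of it; origin under its middle
- label_roll: loose roll of white labels standing on end, 72 mm across, 60 mm high, to the right of the key panel in front of the printer; origin at the centre of its underside
- gel_bottle: loose pale blue hand-gel bottle with a white pump, 56 mm across, 130 mm high, at the left end of the front edge of the scale; origin at the centre of its underside
Mind the look-alikes: they are no part of the job. Of the things that look like the gel_bottle, the middle-sized one is meant.

How it is judged:
On the way, in this order (a step that is already met when the one before it is completed fails the run):
1. the preset key of the colour of the pack on the scale is pressed down with the fingers (3 mm or more of its 5 mm) (contact force between the fingers and scale above 0.5 N and ((horizontal distance between pack_yellow and platter below 0.1 m and value of joint key_yellow above 0.003 m) or (horizontal distance between pack_red and platter below 0.1 m and value of joint key_red above 0.003 m) or (horizontal distance between pack_blue and platter below 0.1 m and value of joint key_blue above 0.003 m))), for 0.05 s.
2. then the green print key is pressed down with the fingers (3 mm or more of its 5 mm) (contact force between the fingers and scale above 0.5 N and value of joint key_print above 0.003 m), for 0.05 s.
At the end, for the whole second after the job is handed in: All keys are up again (within 1.5 mm), the pack still lies on the platter (within 100 mm of its middle), all the goods are at rest within 20 mm of where they began, and the TCP is at least 150 mm above the table or 450 mm to the side of the scale's middle (value of joint each of key_yellow, key_red, key_blue, key_white, key_zero, key_tare, key_clear, key_print below 0.0015 m and horizontal distance between any of pack_yellow, pack_red, pack_blue and platter below 0.1 m and distance of each of pack_yellow, pack_red, pack_blue, salami, label_roll, gel_bottle from where it was at the start of the episode below 0.02 m and linear speed of each of pack_yellow, pack_red, pack_blue, salami, label_roll, gel_bottle below 0.02 m/s and (z of the grasp point in the frame of scale above 0.15 m or horizontal distance between the grasp point and scale above 0.45 m)); the robot touches nothing.
It fails at once if a preset key is pressed (2 mm or more) though the pack of its colour is not on the scale ((value of joint key_yellow above 0.002 m and not (horizontal distance between pack_yellow and platter below 0.1 m)) or (value of joint key_red above 0.002 m and not (horizontal distance between pack_red and platter below 0.1 m)) or (value of joint key_blue above 0.002 m and not (horizontal distance between pack_blue and platter below 0.1 m))).
It fails at once if a white or grey key is pressed (2 mm or more) (value of joint any of key_white, key_zero, key_tare, key_clear above 0.002 m).
It fails at once if the scale is pressed harder than 25 N (contact force between the arm and scale above 25 N).
It fails at once if a pack or another loose thing is lifted, pushed or carried more than 20 mm (distance of any of pack_yellow, pack_red, pack_blue, salami, label_roll, gel_bottle from where it was at the start of the episode above 0.02 m).
It also fails if it takes over 38 s, if anything falls off the work surface, if the arm or the gripper's body presses on something with over 40 N, if the wrist force passes 120 N, or if a joint passes its speed limit or range.

## Robot

A 7-joint arm with a two-finger parallel gripper is mounted at the origin on the work surface. World frame = base frame: x ahead of the robot, y to its left, z up, the work surface at z = 0. Lengths are in m, angles in rad, forces in N, time in s.
With the tool pointing down it reaches from about 0.425 to 0.875 m from the base axis. Payload 8.4 kg.
Tool frame: the origin (TCP) lies between the finger pads, 19 mm behind the fingertips; this is the grasp point; z points along the fingers, y is the line along which they close (so a half turn about z gives the same grasp; the last joint's range is limited). The gripper opens to 87 mm and grips with 3 to 60 N. Pads are 19 mm wide; open, the fingers measure 117 mm over their backs; the gripper's body (75 mm by 190 mm) begins 51 mm behind the grasp point.
Start: joints at [-1.233, 0.333, 0.04, 1.465, -0.013, 1.343, -0.059], TCP at [0.275, 0.589, 0.241] pointing down, gripper open.
Joint ranges: [-2.58, 2.58], [-0.38, 2.09], [-1.3, 1.39], [0.25, 2.4], [-1.5, 4.64], [0.08, 2.09], [-2.65, 2.65]. Speed limits (rad/s): [2.22, 2.22, 2.79, 2.79, 3.14, 3.14, 3.14].

## Interface

Orientations are given as a 3x3 rotation matrix whose columns are the frame's x, y, z axes.
In Python, from workcell import manip gives the robot as it stands.
- The arm moves only by the tool arm_command, never from a script. Its arguments are lists of equal length, an entry for each row: "fingers": the opening, from 0 (shut) to 1 (fully open); "translation": the shift along the tool's x, y, z in cm, a list of three; "twist": the turn, a rotation vector about the tool's x, y, z in units of 6 degrees (1.0 is 6 degrees), a list of three. In form: {"fingers": [fingers, ...], "translation": [[dx, dy, dz], ...], "twist": [[wx, wy, wz], ...]}. A call has 1 to 5 rows; each row is the pose to reach, as a shift and turn from the pose commanded when the call began, along the tool's axes at that moment; what a row does not reach only later rows make up. A row lasts 1/10 s, in which the tool goes at most 50 mm and 8.59 degrees, less where a joint would pass 70% of its speed; a pose out of reach is approached as far as the arm can. A call with a gripper value outside its range is refused whole. The fingers move at their own pace and stop on an object; the grip force is fixed at half the most. Time passes only in rows, so rows that repeat a pose let the fingers close. It gives the time, the measured TCP pose, the force, the opening and the grip force at its end, in the units of the state.
- manip.get_obs(): the state, without advancing time (a new reading comes with each control period).
- manip.grab_frame(name): name is "scene" or "top" or "wrist"; returns a dict with "color" (384x512x3 uint8, blue, green, red), "range_z" (384x512 float32, m along the optical axis (not along the pixel's ray), 0 where there is no reading), "fx", "fy", "cx", "cy" (pixels), "k1" (the pictures are not rectified: a ray, as slopes to the right and down, at radius r is drawn at 1 + k1 r^2 times it, then the intrinsics apply), "R" (3x3) and "t" (3): a world point X has camera coordinates R X + t. Camera axes: x right, y down, z forward; pixel columns grow to the right and rows downward; lengths in m; the calibration is good to about 2 mm. A picture is of the moment at which its call begins.
- manip.job_done(): hands the job in; it is judged then, once.
The state is a dict: "time": time; "joint_pos": joint angles; "joint_vel": joint speeds; "joint_torque": joint torques, N m; "ee_pos": TCP position; "orientation": TCP orientation; "ft_force": force on the tool from outside, world axes, zero at the start; "moment": the same for the moment, N m; "opening": opening from 0.0 (shut) to 1.0 (fully open); "gripper_force": force on a finger pad.
Only numpy, scipy, OpenCV 4.12 (cv2) and the standard library are available. Lean on these libraries where they do the work, as an engineer would, in place of code of your own. Each camera call takes 0.05 s, during which the arm holds its last target. There are 200 camera calls.

## Working session

There is one attempt and no reset: what is moved stays moved. The work goes in short steps, Python scripts to look and compute and a tool call to move; the robot and the scene stay as the last step left them, time stands still between calls to the robot, and variables do not carry over. Pictures are saved under pics/ and viewed, at most 10 in all, crops included, and the job is handed in when it is done.

Besides the shell and the picture viewer there is one more tool, called after ">>>" as name(argument=value, ...) on one line, values as JSON. arm_command: Moves the arm, as the interface text tells. Its arguments: {"type":"object","properties":{"fingers":{"type":"array"},"translation":{"type":"array"},"twist":{"type":"array"}},"required":["fingers","translation","twist"]}

```bash
mkdir -p pics
cat > h.py <<'E'
import numpy as np, cv2
from workcell import manip
def world(f,u,v,z=None):
    K=np.array([[f["fx"],0,f["cx"]],[0,f["fy"],f["cy"]],[0,0,1.]])
    # drawn = s*(1+k1 r^2): OpenCV radial model
    p=cv2.undistortPoints(np.array([[[u,v]]],float),K,np.array([f["k1"],0,0,0.]))[0,0]
    R=np.array(f["R"]);t=np.array(f["t"]);d=R.T@np.array([p[0],p[1],1]);c=-R.T@t
    if z is None: s=float(f["range_z"][int(round(v)),int(round(u))])
    else: s=(z-c[2])/d[2]
    return c+s*d
E
python3 - <<'E'
from h import *
import pickle
fs={n:manip.grab_frame(n) for n in("scene","top")}
pickle.dump(fs,open("f.pkl","wb"))
for n in fs: cv2.imwrite(f"pics/{n}.png",fs[n]["color"])
o=manip.get_obs();print(o["time"],o["ee_pos"],o["orientation"],o["ft_force"])
E
```

```text
0.1 [0.27484752 0.58859871 0.24045256] [[-9.06113248e-01  4.23034860e-01 -5.36906503e-04]
 [ 4.23035190e-01  9.06112210e-01 -1.37504108e-03]
 [-9.51927717e-05 -1.47307328e-03 -9.99998910e-01]] [-0.38242459  0.25064914  0.30842598]
```

View pics/top.png

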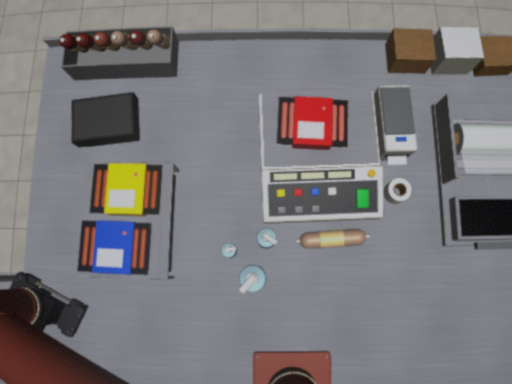

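View pics/scene.png

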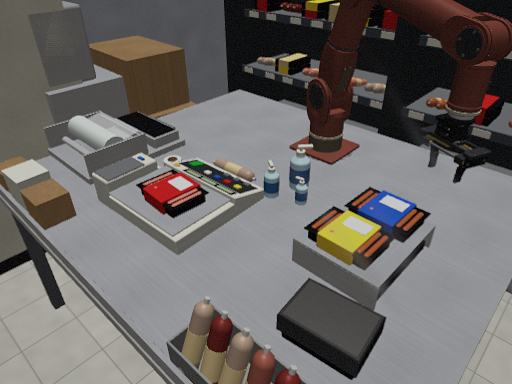

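The top view shows the red pack on the platter at (313,122). The red key is at (298,192), between yellow (281,193) and blue (315,192), and the green print key is at (363,198). The salami lies in front at (333,238), and the middle-sized bottle is at (267,238).

Run:
```python
from h import *
import pickle
fs=pickle.load(open("f.pkl","rb"))
f=fs["top"];hsv=cv2.cvtColor(f["color"],cv2.COLOR_BGR2HSV)
def blob(name,lo,hi,x0=268,x1=380,y0=183,y1=216):
    m=cv2.inRange(hsv,lo,hi);k=np.zeros_like(m);k[y0:y1,x0:x1]=m[y0:y1,x0:x1]
    n,_,st,c=cv2.connectedComponentsWithStats(k)
    i=1+np.argmax(st[1:,4]);u,v=c[i]
    print(name,c[i].round(1),st[i],"depth",world(f,u,v).round(4),"ray z=.09",world(f,u,v,.09).round(4))
blob("Y",(22,120,80),(35,255,255)); blob("R",(170,120,80),(180,255,255),288,306);blob("R0",(0,150,80),(8,255,255),288,306)
blob("B",(105,120,80),(130,255,255)); blob("G",(45,120,60),(80,255,255)); blob("W",(0,0,180),(180,50,255),326,340,186,197)
for n,u,v in [("scaleFL",264,219),("FR",381,217),("bottle",265,238),("pack",313,122),("salami",333,238),("roll",399,183)]: print(n,world(f,u,v).round(3))
```

```text
Y [280.4 192.6] [277 189   8   8  61] depth [0.5787 0.0304 0.0813] ray z=.09 [0.5771 0.0307 0.09  ]
R [300.5 190.5] [300 190   2   2   2] depth [ 0.584  -0.028   0.0838] ray z=.09 [ 0.5829 -0.0275  0.09  ]
R0 [297.5 192.1] [294 189   8   7  45] depth [ 0.5797 -0.0194  0.0813] ray z=.09 [ 0.5782 -0.0187  0.09  ]
B [314.5 191.3] [311 188   8   8  59] depth [ 0.5818 -0.069   0.0818] ray z=.09 [ 0.5803 -0.068   0.09  ]
G [362.3 197.8] [356 189  13  19 233] depth [ 0.5626 -0.2097  0.0769] ray z=.09 [ 0.5604 -0.2065  0.09  ]
W [331.7 190.6] [329 188   6   6  33] depth [ 0.583  -0.1187  0.0862] ray z=.09 [ 0.5822 -0.1181  0.09  ]
scaleFL [0.504 0.079 0.056]
FR [ 0.508 -0.269  0.056]
bottle [0.444 0.076 0.125]
pack [ 0.775 -0.064  0.136]
salami [ 0.448 -0.124  0.048]
roll [ 0.61  -0.328  0.059]
```

```bash
cat > go.py <<'E'
from h import *
import sys
from scipy.spatial.transform import Rotation as Ro
def Rt(yaw=.029,tilt=np.radians(15)):
    xs=np.array([np.cos(yaw),np.sin(yaw),0]);y=np.array([-np.sin(yaw),np.cos(yaw),0])
    z=np.sin(tilt)*xs-np.cos(tilt)*np.array([0,0,1.]);return np.stack([np.cross(y,z),y,z],1)
def go(key,h):  # key top point, fingertip h above it along the normal
    o=manip.get_obs();R=np.array(o["orientation"]);p=np.array(o["ee_pos"]);T=Rt()
    tgt=np.array(key)-T[:,2]*(h+.019)
    print("t",round(o["time"],2),"pos",p.round(4),"tgt",tgt.round(4),"F",np.round(o["ft_force"],2),"open",o["opening"])
    print("trans cm",(R.T@(tgt-p)*100).round(2),"twist",(Ro.from_matrix(R.T@T).as_rotvec()/np.radians(6)).round(2))
    print("height of tip over key",((p+.019*R[:,2]-key)@-T[:,2]).round(4),"lateral",(T.T@(p+.019*R[:,2]-key))[:2].round(4))
RED=np.array([.5797,-.0192,.0805]);PRN=np.array([.5622,-.2090,.0740])
E
python3 -c "
from go import *
go(RED,.08)"
```

```text
t 0.1 pos [0.2748 0.5886 0.2405] tgt [ 0.5541 -0.0199  0.1761] F [-0.38  0.25  0.31] open 1.0030841009208098
trans cm [-51.05 -43.32   6.5 ] twist [-0.6  -2.46 -4.42]
height of tip over key 0.2105 lateral [0.2408 0.6164]
```

>>> arm_command(fingers=[0,0,0,0,0], translation=[[-3,-2.5,0],[-6.5,-5.5,0],[-10,-8.5,0],[-13.5,-11.5,0],[-17,-14.5,0]], twist=[[0,0,-0.8],[0,0,-1.6],[0,0,-2.4],[0,0,-3.2],[0,0,-4]])

```text
time: 0.6
ee_pos: [0.368, 0.3836, 0.2409]
orientation: [[-1.0, 0.015, -0.0], [0.015, 1.0, -0.0], [0.0, -0.0, -1.0]]
ft_force: [1.7, 0.6, -0.4]
opening: 0.634
gripper_force: 0.0
```

```bash
python3 -c "
from go import *
go(RED,.10)"
```

```text
t 0.6 pos [0.368  0.3836 0.2409] tgt [ 0.5489 -0.0201  0.1954] F [ 1.75  0.59 -0.41] open 0.6337257581696131
trans cm [-18.67 -40.1    4.56] twist [-0.06 -2.5  -0.41]
height of tip over key 0.1883 lateral [0.1565 0.4088]
```

>>> arm_command(fingers=[0,0,0,0,0], translation=[[-2,-4,0],[-4,-8,0],[-6,-12,0],[-8,-16,0],[-10,-20,0]], twist=[[0,-0.2,-0.1],[0,-0.5,-0.2],[0,-1,-0.3],[0,-1.5,-0.4],[0,-2,-0.4]])

```text
time: 1.1
ee_pos: [0.4645, 0.182, 0.2411]
orientation: [[-0.977, -0.024, 0.21], [-0.024, 1.0, 0.0], [-0.21, -0.005, -0.978]]
ft_force: [1.2, -0.4, -0.1]
opening: 0.173
gripper_force: 0.0
```

```bash
python3 -c "
from go import *
go(RED,.10)"
```

```text
t 1.1 pos [0.4645 0.182  0.2411] tgt [ 0.5489 -0.0201  0.1954] F [ 1.17 -0.45 -0.08] open 0.17320924010915903
trans cm [ -6.8  -20.38   6.23] twist [-0.06 -0.48 -0.04]
height of tip over key 0.1645 lateral [0.065  0.2044]
```

>>> arm_command(fingers=[0,0,0,0,0], translation=[[-1.5,-4,0.5],[-3,-8.5,1.5],[-4.5,-13,3],[-6,-17,4.5],[-6.8,-20.4,6.2]], twist=[[0,-0.1,0],[0,-0.2,0],[0,-0.3,0],[0,-0.5,0],[-0.06,-0.5,0]])

```text
time: 1.6
ee_pos: [0.5488, -0.0209, 0.1956]
orientation: [[-0.965, -0.024, 0.26], [-0.023, 1.0, 0.008], [-0.261, 0.002, -0.965]]
ft_force: [0.1, 1.3, -0.6]
opening: 0.007
gripper_force: 0.0
```

>>> arm_command(fingers=[0,0,0], translation=[[0,0,0],[0,0,0],[0,0,0]], twist=[[0,0,0],[0,0,0],[0,0,0]])

```text
time: 1.9
ee_pos: [0.5481, -0.0173, 0.1957]
orientation: [[-0.966, -0.026, 0.258], [-0.025, 1.0, 0.009], [-0.259, 0.002, -0.966]]
ft_force: [0.3, -0.4, -0.0]
opening: 0.004
gripper_force: 0.0
```

Run:
```python
from go import *
go(RED,.02)
import pickle
f=manip.grab_frame("wrist");pickle.dump(f,open("w.pkl","wb"));cv2.imwrite("pics/w1.png",f["color"])
```

```text
t 1.9 pos [ 0.5481 -0.0173  0.1957] tgt [ 0.5696 -0.0195  0.1182] F [ 0.34 -0.4  -0.03] open 0.004098930212134115
trans cm [-0.06 -0.29  8.04] twist [ 0.01 -0.   -0.03]
height of tip over key 0.1004 lateral [0.0006 0.0028]
```

View pics/w1.png

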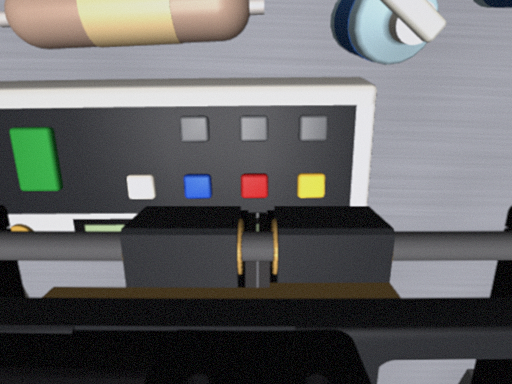

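The wrist view shows the red key at (255,185) just ahead of the shut fingertips (258,215), yellow at (311,185), blue at (198,186) and print at (35,159). Next I measure the key positions from this closer view.

Run:
```python
from go import *
import pickle
f=pickle.load(open("w.pkl","rb"));hsv=cv2.cvtColor(f["color"],cv2.COLOR_BGR2HSV)
def blob(n,lo,hi):
    m=cv2.inRange(hsv,lo,hi);m[:120]=0;m[205:]=0
    _,_,st,c=cv2.connectedComponentsWithStats(m);i=1+np.argmax(st[1:,4]);print(n,c[i].round(1),st[i],world(f,*c[i]).round(4))
    return world(f,*c[i])
y=blob("Y",(22,150,80),(35,255,255));r=blob("R",(0,150,80),(8,255,255));b=blob("B",(105,150,80),(130,255,255));g=blob("G",(45,120,60),(85,255,255))
print(y-b,r-g)
```

```text
Y [311.6 186.1] [297 173  28  25 553] [0.5806 0.0315 0.0809]
R [253.6 185.4] [241 174  27  24 452] [ 0.5813 -0.0189  0.0806]
B [197.2 185.9] [184 174  28  25 657] [ 0.5828 -0.0678  0.0811]
G [ 34.8 158.5] [   9  127   52   65 2696] [ 0.5631 -0.2069  0.0741]
[-0.00216248  0.09929073 -0.00020858] [0.01819414 0.18801474 0.00648548]
```

>>> arm_command(fingers=[0,0,0,0,0], translation=[[-0.1,-0.1,2],[-0.2,-0.2,4.5],[-0.2,-0.25,7],[-0.2,-0.25,8.5],[-0.2,-0.25,8.5]], twist=[[0,0,0],[0,0,0],[0,0,0],[0,0,0],[0,0,0]])

```text
time: 2.45
ee_pos: [0.5712, -0.0189, 0.1122]
orientation: [[-0.966, -0.027, 0.255], [-0.026, 1.0, 0.008], [-0.256, 0.001, -0.967]]
ft_force: [0.5, 0.4, -0.6]
opening: 0.007
gripper_force: 0.0
```

```bash
sed -i 's/^RED=.*/RED=np.array([.5807,-.0190,.0806]);PRN=np.array([.5628,-.2078,.0741])/' go.py; python3 -c "
from go import *
go(RED,-.004)"
```

```text
t 2.45 pos [ 0.5712 -0.0189  0.1122] tgt [ 0.5768 -0.0191  0.0951] F [ 0.48  0.38 -0.63] open 0.007149295455189761
trans cm [-0.1  -0.04  1.8 ] twist [ 0.   -0.03 -0.02]
height of tip over key 0.014 lateral [0.001  0.0004]
```

>>> arm_command(fingers=[0,0,0,0,0], translation=[[-0.1,0,0.6],[-0.1,0,1.0],[-0.1,0,1.3],[-0.1,0,1.5],[-0.1,0,1.6]], twist=[[0,0,0],[0,0,0],[0,0,0],[0,0,0],[0,0,0]])

```text
time: 2.95
ee_pos: [0.5776, -0.0198, 0.0992]
orientation: [[-0.966, -0.025, 0.259], [-0.024, 1.0, 0.009], [-0.259, 0.002, -0.966]]
ft_force: [-0.6, 2.0, 2.3]
opening: 0.009
gripper_force: 1.3
```

```bash
python3 -c "
from go import *
go(RED,-.004)"
```

```text
t 2.95 pos [ 0.5776 -0.0198  0.0992] tgt [ 0.5768 -0.0191  0.0951] F [-0.64  2.03  2.27] open 0.0087564441497473
trans cm [0.18 0.07 0.37] twist [ 0.01  0.   -0.04]
height of tip over key -0.0003 lateral [-0.0018 -0.0007]
```

>>> arm_command(fingers=[0,0,0,0,0], translation=[[0.1,0,0.1],[0.1,0,0.2],[0.1,0,0.25],[0.1,0,0.3],[0.1,0,0.3]], twist=[[0,0,0],[0,0,0],[0,0,0],[0,0,0],[0,0,0]])

```text
time: 3.45
ee_pos: [0.5778, -0.0199, 0.0962]
orientation: [[-0.965, -0.025, 0.26], [-0.024, 1.0, 0.008], [-0.26, 0.002, -0.966]]
ft_force: [1.4, 1.3, 5.7]
opening: 0.009
gripper_force: 2.3
```

```bash
python3 -c "
from go import *
go(RED,-.004)"
```

```text
t 3.45 pos [ 0.5778 -0.0199  0.0962] tgt [ 0.5768 -0.0191  0.0951] F [1.38 1.34 5.68] open 0.008949405306142237
trans cm [0.12 0.08 0.08] twist [ 0.01  0.01 -0.04]
height of tip over key -0.0032 lateral [-0.0012 -0.0008]
```

>>> arm_command(fingers=[0,0,0,0], translation=[[0,0,0.1],[0,0,0.15],[0,0,0.15],[0,0,0.15]], twist=[[0,0,0],[0,0,0],[0,0,0],[0,0,0]])

```text
time: 3.85
ee_pos: [0.578, -0.0199, 0.0957]
orientation: [[-0.965, -0.025, 0.26], [-0.023, 1.0, 0.009], [-0.26, 0.003, -0.966]]
ft_force: [-9.7, 0.7, 21.7]
opening: 0.006
gripper_force: 11.6
```

```bash
python3 -c "
from go import *
go(RED,-.004)"
```

```text
t 3.85 pos [ 0.578  -0.0199  0.0957] tgt [ 0.5768 -0.0191  0.0951] F [-9.66  0.73 21.66] open 0.006328209915444615
trans cm [0.13 0.08 0.02] twist [ 0.02  0.01 -0.04]
height of tip over key -0.0038 lateral [-0.0013 -0.0008]
```

The red key hit its hard stop, so it is fully down. Backing off now, and I'll use less depth on the print key.

>>> arm_command(fingers=[0,0,0,0,0], translation=[[0,0,-0.5],[0,0,-2],[0,0,-4],[0,0,-5],[0,0,-5]], twist=[[0,0,0],[0,0,0],[0,0,0],[0,0,0],[0,0,0]])

```text
time: 4.35
ee_pos: [0.5647, -0.0204, 0.1434]
orientation: [[-0.965, -0.025, 0.26], [-0.024, 1.0, 0.009], [-0.26, 0.002, -0.966]]
ft_force: [0.6, -0.4, -0.1]
opening: 0.006
gripper_force: 0.0
```

```bash
python3 -c "
from go import *
go(PRN,.05)"
```

```text
t 4.35 pos [ 0.5647 -0.0204  0.1434] tgt [ 0.5449 -0.2083  0.1407] F [ 0.65 -0.41 -0.08] open 0.006161217196790078
trans cm [  2.43 -18.74  -0.43] twist [ 0.01  0.01 -0.04]
height of tip over key 0.046 lateral [-0.0251  0.1873]
```

>>> arm_command(fingers=[0,0,0,0,0], translation=[[0.5,-3,-0.4],[1,-7.5,-0.4],[1.7,-12,-0.4],[2.2,-16,-0.4],[2.4,-18.7,-0.4]], twist=[[0,0,0],[0,0,0],[0,0,0],[0,0,0],[0,0,0]])

```text
time: 4.85
ee_pos: [0.5437, -0.2111, 0.1388]
orientation: [[-0.966, -0.022, 0.258], [-0.021, 1.0, 0.007], [-0.258, 0.001, -0.966]]
ft_force: [0.2, 0.5, -0.2]
opening: 0.011
gripper_force: 0.0
```

>>> arm_command(fingers=[0,0,0,0,0], translation=[[0,0,0.5],[0,0,1.5],[0,0,2.5],[0,0,3.5],[0,0,3.5]], twist=[[0,0,0],[0,0,0],[0,0,0],[0,0,0],[0,0,0]])

```text
time: 5.35
ee_pos: [0.5537, -0.2061, 0.1039]
orientation: [[-0.966, -0.027, 0.256], [-0.025, 1.0, 0.009], [-0.256, 0.002, -0.967]]
ft_force: [0.8, 1.3, -0.2]
opening: 0.008
gripper_force: 0.0
```

```bash
python3 -c "
from go import *
go(PRN,0)"
```

```text
t 5.35 pos [ 0.5537 -0.2061  0.1039] tgt [ 0.5579 -0.2079  0.0925] F [ 0.8   1.32 -0.15] open 0.007518278610942108
trans cm [-0.11 -0.2   1.21] twist [ 0.02 -0.03 -0.02]
height of tip over key 0.0121 lateral [0.0011 0.002 ]
```

>>> arm_command(fingers=[0,0,0,0,0], translation=[[0,0,0.5],[0,0,0.8],[0,0,1.1],[0,0,1.3],[0,0,1.3]], twist=[[0,0,0],[0,0,0],[0,0,0],[0,0,0],[0,0,0]])

```text
time: 5.85
ee_pos: [0.5576, -0.2075, 0.0935]
orientation: [[-0.966, -0.025, 0.259], [-0.024, 1.0, 0.008], [-0.259, 0.002, -0.966]]
ft_force: [-0.5, 0.9, 0.6]
opening: 0.006
gripper_force: 0.8
```

```bash
python3 -c "
from go import *
go(PRN,0)"
```

```text
t 5.85 pos [ 0.5576 -0.2075  0.0935] tgt [ 0.5579 -0.2079  0.0925] F [-0.54  0.9   0.62] open 0.005942874169182051
trans cm [-0.   -0.05  0.11] twist [ 0.01 -0.   -0.04]
height of tip over key 0.0011 lateral [0.     0.0005]
```

Just touching, as the 1 mm offset predicts. I press about 4 mm in small steps.

>>> arm_command(fingers=[0,0,0,0,0], translation=[[0,0,0.1],[0,0,0.2],[0,0,0.3],[0,0,0.35],[0,0,0.35]], twist=[[0,0,0],[0,0,0],[0,0,0],[0,0,0],[0,0,0]])

```text
time: 6.35
ee_pos: [0.5585, -0.2075, 0.0902]
orientation: [[-0.966, -0.025, 0.259], [-0.024, 1.0, 0.008], [-0.259, 0.002, -0.966]]
ft_force: [-1.2, 1.6, 4.3]
opening: 0.004
gripper_force: 2.0
```

```bash
python3 -c "
from go import *
go(PRN,0)"
```

```text
t 6.35 pos [ 0.5585 -0.2075  0.0902] tgt [ 0.5579 -0.2079  0.0925] F [-1.17  1.57  4.32] open 0.004061733295251035
trans cm [ 0.   -0.04 -0.23] twist [ 0.01  0.   -0.04]
height of tip over key -0.0023 lateral [-0.      0.0005]
```

>>> arm_command(fingers=[0,0,0], translation=[[0,0,0.05],[0,0,0.08],[0,0,0.08]], twist=[[0,0,0],[0,0,0],[0,0,0]])

```text
time: 6.65
ee_pos: [0.5587, -0.2075, 0.0894]
orientation: [[-0.966, -0.025, 0.259], [-0.024, 1.0, 0.008], [-0.259, 0.002, -0.966]]
ft_force: [-2.2, 1.7, 4.8]
opening: 0.003
gripper_force: 2.3
```

```bash
python3 -c "
from go import *
go(PRN,0)"
```

```text
t 6.65 pos [ 0.5587 -0.2075  0.0894] tgt [ 0.5579 -0.2079  0.0925] F [-2.2   1.74  4.78] open 0.0030230658293033583
trans cm [ 0.01 -0.05 -0.32] twist [ 0.01  0.   -0.04]
height of tip over key -0.0032 lateral [-0.0001  0.0005]
```

>>> arm_command(fingers=[0,0,0,0,0], translation=[[0,0,-0.5],[0,0,-2.5],[0,0,-6],[0,0,-10],[0,0,-14]], twist=[[0,0,0],[0,0,0],[0,0,0],[0,0,0],[0,0,0]])

```text
time: 7.15
ee_pos: [0.5213, -0.2092, 0.2256]
orientation: [[-0.966, -0.024, 0.258], [-0.023, 1.0, 0.007], [-0.258, 0.001, -0.966]]
ft_force: [0.4, 0.6, -0.1]
opening: 0.005
gripper_force: 0.0
```

>>> arm_command(fingers=[0,0,0,0,0], translation=[[0,0,-1],[0,0,-1],[0,0,-1],[0,0,-1],[0,0,-1]], twist=[[0,0,0],[0,0,0],[0,0,0],[0,0,0],[0,0,0]])

```text
time: 7.65
ee_pos: [0.5194, -0.2085, 0.2327]
orientation: [[-0.966, -0.025, 0.256], [-0.024, 1.0, 0.008], [-0.256, 0.001, -0.967]]
ft_force: [-1.0, -0.2, -0.1]
opening: 0.009
gripper_force: 0.0
```

Run:
```python
from h import *
cv2.imwrite("pics/end.png",manip.grab_frame("scene")["color"])
```

```text
(no output)
```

View pics/end.png

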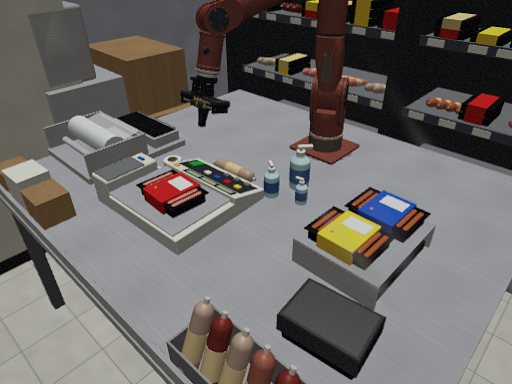

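The goods lie where they began (red pack at (172,192), salami at (234,170)), and the hand is raised clear at (205,105).

```bash
python3 -c "
from workcell import manip
print(manip.job_done())"
```

```text
the job is handed in; nothing more can be done
None
```

I pressed the red preset key (the red pack is on the scale) and then the green print key, raised the hand clear, and handed the job in; no verdict came back, and the red key hit its hard stop at about 24 N, close to the 25 N limit.

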